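# Clamp the projector lens in its V-mount and hold the clamp down

### The arm

A 7-joint arm with a two-finger parallel gripper is mounted at the origin on the work surface. World frame = base frame: x ahead of the robot, y to its left, z up, the work surface at z = 0. Lengths are in m, angles in rad, forces in N, time in s.
With the tool pointing down it reaches from about 0.4 to 0.85 m from the base axis. Payload 10.4 kg.
Tool frame: the origin (TCP) lies between the finger pads; the fingertips stand 11 mm ahead of it and the grasp point (between the pads) lies 8 mm behind it (tip_reach is the distance from the TCP to the fingertips, in m); z points along the fingers, y is the line along which they close (so a half turn about z gives the same grasp; the last joint's range is limited). The gripper opens to 85 mm and grips with 20 to 120 N. Pads are 22 mm wide; open, the fingers measure 114 mm over their backs; the gripper's body (76 mm by 85 mm) begins 54 mm behind the grasp point. The pads swing forward as they close: fully open they stand 13 mm farther back than shut.
Start: joints at [-1.284, 0.332, -0.065, 1.46, 0.022, 1.35, -0.088], TCP at [0.191, 0.595, 0.242] pointing down, gripper open.
Joint ranges: [-2.6, 2.6], [-0.5, 2.12], [-1.47, 1.34], [0.16, 2.42], [-1.27, 4.41], [0.06, 2.06], [-2.6, 2.6]. Speed limits (rad/s): [2.22, 2.22, 2.79, 2.79, 3.14, 3.14, 3.14].

### API

Orientations are given as a unit quaternion [x, y, z, w].
In Python, from workcell import * gives the robot as it stands.
- The arm moves only by the shell command python3 -m inch 'ROWS' [OPENING] [FORCE]. ROWS is JSON, a list of rows, each an object with "slide": the shift along the world's x, y, z in m, a list of three; "yaw": the turn about the world's z in rad. A call has 1 to 20 rows; each row is the pose to reach, as a shift and turn from the pose commanded when the call began; what a row does not reach only later rows make up. A row lasts 1/12 s, in which the tool goes at most 41.7 mm and 7.16 degrees, less where a joint would pass 70% of its speed; a pose out of reach is approached as far as the arm can. A call with a gripper value outside its range is refused whole. OPENING is the closure in counts, from 0 (fully open) to 255 (shut), set as the call begins (- or left out, the last holds). The fingers move at their own pace and stop on an object; FORCE is the grip in N (left out, the last holds). Time passes only in rows, so rows that repeat a pose let the fingers close. It gives the time, the measured TCP pose, the force, the opening and the grip force at its end, in the units of the state.
- get_obs(): the state, without advancing time (a new reading comes with each control period).
- camera(name): name is "scene" or "top" or "wrist"; returns a dict with "frame" (400x640x3 uint8, red, green, blue), "fx", "fy", "cx", "cy" (pixels), "k1" (the pictures are not rectified: a ray, as slopes to the right and down, at radius r is drawn at 1 + k1 r^2 times it, then the intrinsics apply), "extrinsics" (4x4, takes a point from world to camera coordinates). Camera axes: x right, y down, z forward; pixel columns grow to the right and rows downward; lengths in m; the calibration is good to about 2 mm. A picture is of the moment at which its call begins. There is no depth.
- hand_in(): hands the job in; it is judged then, once.
The state is a dict: "clock": time; "joint_pos": joint angles; "joint_velocities": joint speeds; "tau": joint torques, N m; "position": TCP position; "ee_rot": TCP orientation; "ft_force": force on the tool from outside, world axes, zero at the start; "torque": the same for the moment, N m; "grip_width": opening from 0.0 (shut) to 1.0 (fully open); "grasp_force": force on a finger pad.
Only numpy, scipy, OpenCV 4.12 (cv2) and the standard library are available. Lean on these libraries where they do the work, as an engineer would, in place of code of your own. Each camera call takes 0.05 s, during which the arm holds its last target. There are 200 camera calls.

### The job

The bench projector needs its lens: take the long lens barrel out of its plywood stand and lay it gently, without dropping it, into the two V-blocks on the rail, centred so that it sticks out about equally at both ends, and let go of it. Then swing the hinged clamp arm over it and press the arm fully down onto its latch post, so that its spring plunger pushes the barrel onto both flanks of the V. Keep pressing: you finish while still holding the clamp arm down with the fingers, not touching the barrel, because I will then do up the swing bolt; leave everything else on the bench where it is.

Things in the scene. Friction and masses are not known exactly. Their poses are not given: they have to be found in the camera images.
- barrel: The lens barrel: a black cylinder, diameter 44, length 100, with a thin aluminium ring and a glass at each end, the same both ways round, 150 to 310 g. Starts lying level in the plywood stand. Origin at its centre; its y axis is the cylinder's axis (its turn about that axis means nothing).
- stand: Fixed plywood stand holding the barrel at the start, left or right on the bench: base 68 (x) by 116 (y) by 5, two notched cross plates 60 wide (x), 8 thick, 34 high, centred 40 either side along y; 72 mm between them is free for the fingers. Origin under its centre on the table; the barrel lies along its y axis, axis 43 above the table.
- rail: Fixed aluminium rail, 40 wide (x), 400 long (y), 20 high; origin under its centre on the table, y along it. Fixed on its +y part: a grey lamp house (74 by 70, centred at y = +155, 114 above the table, its snout reaching to y = +104) and a thin slide gate (60 wide, at y = +62, 103 above the table).
- vmount: The V-mount, fixed on the rail, y axis parallel to the rail. Origin under the centre of its base plate (176 in x, 92 in y, 10 thick), 20 above the table. Two steel V-blocks (90 degree V, 60 wide in x, 15 thick, at y = -30.5 and +30.5, tops 44 above the origin); 46 mm between them is free for the fingers. Hinge post at x = 66 to 84, 82 high; it is 42 wide in y.
- seat (a point): Centre of the barrel when it is seated and centred: 53 above the V-mount's origin (73 above the table), the axis along the V-mount's y axis.
- latch (a point): Top of the latch post, on which the forked end of the clamp arm comes to rest: V-mount x = -72 (post from -64 to -80, 30 wide in y), 89 above the V-mount's origin. On its outer side a swing bolt hangs folded down, reaching to x = -110.
- near_flank: The flanks of both V's on the V-mount's -x side (the side of the latch post). Origin and axes as the V-mount.
- far_flank: The flanks of both V's on the V-mount's +x side (the side of the hinge). Origin and axes as the V-mount.
- clamp (a joint): Angle of the clamp arm, rad: 0 = level, fully down on the latch post (hard stop); pi/2 = upright; opens to the V-mount's +x side, stop at 1.9; starts at 1.4 to 1.75. Stiff (0.12 N m of friction): it stays where left. Flat bar 8 thick, 22 wide, reaching 156 from the hinge line, forked over the last 25, set 21 above the hinge by a crank; 0.12 kg. Down, its upper face is 117 above the table.
- clamp_hinge (a point): Point on the clamp arm's hinge line, middle of the arm: x = +75, y = 0, 72 above the V-mount's origin. The hinge line runs along the V-mount's y axis.
- clamp_press (a point): Point in the middle of the arm's upper (outer, when open) face, 115 from the hinge line along the arm and 25 above it (outward): the place to push; the flat is bare from 85 to 130 from the hinge line, 22 wide.
- plunger (a joint): Spring plunger in the arm, 75 from the hinge, over the V; its stub stands 13 high, 18 across, on the arm's upper face. Value: how far its nylon tip is pushed in, m. The tip meets the barrel at about 0.08 rad of the clamp and is 0.006 in, at 15 N (2.5 N per mm), with the clamp at 0: this takes about 10 N at clamp_press. Let go, the arm springs up.
- tray: Bystander, loose: grey plastic tray of screws, 78 by 118, 30 high, on the other side of the bench than the stand. Origin under its centre.
- short_lens: Bystander, loose: short wide black lens standing on its end, diameter 66, 46 high, to the right of the rail. Origin under its centre.
- driver: Bystander, loose: screwdriver lying on the table, 170 long, about 30 high, to the left beyond the lamp house. Its x axis is its length.
- glue: Bystander, loose: white glue bottle, diameter 48, 120 high, beyond the rail. Origin under its centre.
- tape: Bystander, loose: roll of tape lying flat, diameter 90, 24 high, beyond the rail. Origin under its centre.
- slide_box: Bystander, loose: cardboard box, 60 by 120, 55 high, beyond the rail. Origin under its centre.
- pen_pot: Bystander, loose: steel pot with pencils, diameter 72, pot 95 high, pencils to 165, to the left. Origin under its centre.
Not all that is in view belongs to the job. What is shaped like the barrel but turquoise or yellow is not meant.

How it is judged:
By the outcome, as a careful person would: the job done as asked, in the order asked, and still so for the second after the job is handed in, while the arm keeps its last pose, push and grip.
It also fails if it takes over 58 s, if anything falls off the work surface, if the arm or the gripper's body presses on something with over 40 N, if the wrist force passes 120 N, or if a joint passes its speed limit or range.

## Working session

There is one attempt and no reset: what is moved stays moved. The work goes in short steps, Python scripts to look and compute and a shell command to move; the robot and the scene stay as the last step left them, time stands still between calls to the robot, and variables do not carry over. Pictures are saved under pics/ and viewed, at most 12 in all, crops included, and the job is handed in when it is done.

```bash
mkdir -p pics
cat > h.py <<'E'
import numpy as np, cv2
from workcell import *
def cam(n,save=None):
    c=camera(n)
    if save: cv2.imwrite('pics/'+save,c['frame'][:,:,::-1])
    return c
def ray(c,u,v):
    x,y=(u-c['cx'])/c['fx'],(v-c['cy'])/c['fy']; a,b=x,y
    for _ in range(20):
        s=1+c['k1']*(a*a+b*b); a,b=x/s,y/s
    E=np.array(c['extrinsics']); R,t=E[:3,:3],E[:3,3]
    return -R.T@t, R.T@np.array([a,b,1.])
def onz(c,u,v,z):
    o,d=ray(c,u,v); return o+d*(z-o[2])/d[2]
def proj(c,p):
    E=np.array(c['extrinsics']); q=E[:3,:3]@np.array(p)+E[:3,3]; a,b=q[0]/q[2],q[1]/q[2]; s=1+c['k1']*(a*a+b*b)
    return np.array([c['fx']*a*s+c['cx'],c['fy']*b*s+c['cy']])
E
python3 - <<'E'
from h import *
for n in ['scene','top']:
    c=cam(n,n+'0.png'); o,_=ray(c,0,0); print(n,o.round(3),c['fx'],c['cx'],c['cy'],c['k1'])
o=get_obs(); print(o['position'],o['ee_rot'],o['grip_width'],o['clock'])
E
```

```text
scene [ 1.321 -0.029  0.958] 389.06669347160226 317.33910817442626 194.4351840850565 0.01819951472454828
top [ 0.258 -0.003  1.554] 499.26947934382537 315.1425810665476 202.82672410506976 -0.08977691833777371
[0.19047184 0.59493641 0.24161131] [ 1.54304704e-01  9.88023115e-01 -6.16438401e-04 -5.40288318e-05] 1.001540200598935 0.1
```

View pics/top0.png

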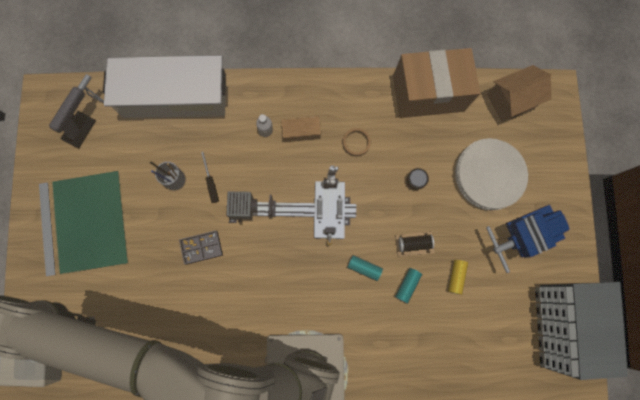

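View pics/scene0.png

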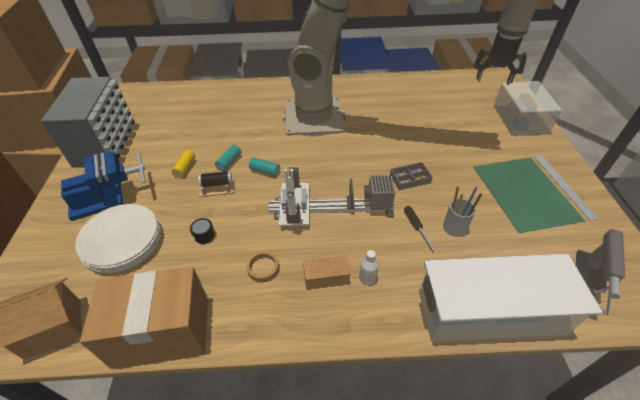

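The top view shows the black barrel in its stand at about (415,243) and the V-mount at (330,210). The open clamp and hinge are at (331,175), the latch at (329,238), and the lamp house at (240,205). Next I'll measure from an enlarged crop.

Run:
```python
from h import *
c=cam('top'); f=c['frame'][:,:,::-1].copy()
cv2.imwrite('pics/crop1.png',cv2.resize(f[155:265,300:440],None,fx=5.6,fy=5.4,interpolation=cv2.INTER_CUBIC))
hsv=cv2.cvtColor(f,cv2.COLOR_BGR2HSV)
def rect(mask,x0,y0,x1,y1,z,name):
    m=np.zeros_like(mask); m[y0:y1,x0:x1]=mask[y0:y1,x0:x1]
    cs,_=cv2.findContours(m,cv2.RETR_EXTERNAL,cv2.CHAIN_APPROX_NONE)
    k=max(cs,key=cv2.contourArea)
    P=np.array([onz(c,*p[0],z)[:2] for p in k],np.float32)
    print(name,cv2.minAreaRect(k)[:2],cv2.minAreaRect(P),cv2.contourArea(k))
white=((hsv[:,:,1]<45)&(hsv[:,:,2]>120)).astype(np.uint8)
blk=(hsv[:,:,2]<70).astype(np.uint8)
rect(white,308,175,348,242,.03,'base')
rect(white,308,150,360,245,.03,'base+rail')
rect(blk,390,225,440,262,.043,'barrel')
```

```text
base ((327.5, 209.5), (57.0, 39.0)) ((0.4940148591995239, -0.07716681063175201), (0.1208743080496788, 0.17842142283916473), 89.17473602294922) 1539.5
base+rail ((331.5, 209.5), (57.0, 47.0)) ((0.4938357472419739, -0.0896013155579567), (0.1457459181547165, 0.17842142283916473), 89.17473602294922) 1606.5
barrel ((417.1881103515625, 242.8812255859375), (14.129528045654297, 27.66203498840332)) ((0.3850996196269989, -0.3486650586128235), (0.04314877837896347, 0.0857383981347084), 3.317838430404663) 315.5
```

View pics/crop1.png

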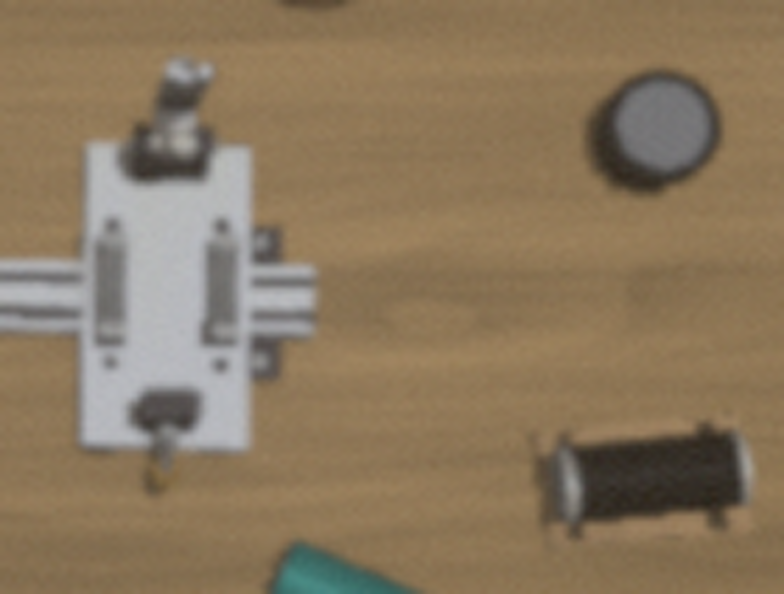

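The crop shows the base-plate corners at (87,143), (252,148), (250,450) and (80,446). The ring ends of the barrel are at about (568,482) and (743,467), and the clamp is upright over the hinge at (185,75).

Run:
```python
from h import *
c=cam('top')
def w(x,y,z): return onz(c,(x+.5)/5.6-.5+300,(y+.5)/5.4-.5+155,z)[:2]
C=[w(*p,.03) for p in [(87,143),(252,148),(250,450),(80,446)]]
print('base',np.round(C,4),'ctr',np.mean(C,0).round(4),[round(np.linalg.norm(C[i]-C[i-1]),3) for i in range(4)])
d=C[0]-C[3]+C[1]-C[2]; e=C[0]-C[1]+C[3]-C[2]
print('x-axis yaw deg',np.degrees(np.arctan2(d[1],d[0])),'from y',np.degrees(np.arctan2(-e[0],e[1])))
a,b=w(562,482,.043),w(746,467,.043); print('barrel',a,b,(a+b)/2,np.linalg.norm(a-b),'yaw',np.degrees(np.arctan2(-(a-b)[0],(a-b)[1])))
p=[w(88,296,.02),w(0,295,.02),w(316,299,.02)];print('rail mid',p)
# latch post top & clamp tip
print('latch',w(167,398,.109),'clamp tip',w(185,65,.25))
```

```text
base [[ 0.5833 -0.0402]
 [ 0.5793 -0.1322]
 [ 0.4043 -0.1266]
 [ 0.4079 -0.0336]] ctr [ 0.4937 -0.0831] [np.float64(0.176), np.float64(0.092), np.float64(0.175), np.float64(0.093)]
x-axis yaw deg -1.9924014969425154 from y -2.3447748434747364
barrel [ 0.38234429 -0.29531229] [ 0.38911765 -0.39728422] [ 0.38573097 -0.34629825] 0.10219664312142059 yaw 3.800219256040092
rail mid [array([ 0.49543694, -0.03953856]), array([0.49663359, 0.00929038]), array([ 0.49207217, -0.16638731])]
latch [ 0.4254787  -0.07761368] clamp tip [ 0.57545766 -0.08239569]
```

```bash
python3 -m inch '[{"slide":[0.02,-0.02,0.01],"yaw":-0.05},{"slide":[0.05,-0.05,0.02],"yaw":-0.1},{"slide":[0.075,-0.08,0.03],"yaw":-0.16},{"slide":[0.1,-0.11,0.04],"yaw":-0.22},{"slide":[0.125,-0.14,0.05],"yaw":-0.28},{"slide":[0.15,-0.17,0.06],"yaw":-0.34},{"slide":[0.175,-0.2,0.06],"yaw":-0.4},{"slide":[0.2,-0.23,0.06],"yaw":-0.47},{"slide":[0.22,-0.265,0.06],"yaw":-0.54},{"slide":[0.23,-0.3,0.06],"yaw":-0.61},{"slide":[0.235,-0.34,0.06],"yaw":-0.68},{"slide":[0.24,-0.38,0.06],"yaw":-0.75},{"slide":[0.24,-0.42,0.06],"yaw":-0.82},{"slide":[0.24,-0.46,0.06],"yaw":-0.89},{"slide":[0.24,-0.5,0.06],"yaw":-0.96},{"slide":[0.24,-0.54,0.06],"yaw":-1.02},{"slide":[0.24,-0.58,0.06],"yaw":-1.08},{"slide":[0.24,-0.62,0.06],"yaw":-1.14},{"slide":[0.24,-0.66,0.06],"yaw":-1.195},{"slide":[0.24,-0.7,0.06],"yaw":-1.195}]' 0
python3 -m inch '[{"slide":[-0.005,-0.035,-0.01],"yaw":0},{"slide":[-0.01,-0.075,-0.02],"yaw":0},{"slide":[-0.02,-0.115,-0.03],"yaw":0},{"slide":[-0.03,-0.15,-0.04],"yaw":0},{"slide":[-0.035,-0.185,-0.06],"yaw":0},{"slide":[-0.044,-0.22,-0.08],"yaw":0},{"slide":[-0.044,-0.241,-0.1],"yaw":0},{"slide":[-0.044,-0.241,-0.1],"yaw":0},{"slide":[-0.044,-0.241,-0.1],"yaw":0}]'
python3 - <<'E'
from h import *
c=cam('wrist','w1.png'); o=get_obs(); print(o['position'],o['ee_rot'],o['ft_force'],o['clock'],c['fx'],np.array(c['extrinsics']).round(3))
E
```

```text
clock: 1.87
position: [0.4299, -0.1067, 0.3025]
ee_rot: [0.685, 0.729, 0.0, 0.0]
ft_force: [0.8, 0.7, 0.2]
grip_width: 1.002
grasp_force: 0.0
clock: 2.62
position: [0.3853, -0.3464, 0.2012]
ee_rot: [0.684, 0.729, -0.002, -0.001]
ft_force: [0.5, 0.8, -0.4]
grip_width: 0.997
grasp_force: 0.0
[ 0.38631057 -0.34560727  0.20218686] [ 6.83710874e-01  7.29752636e-01 -5.50250469e-04 -4.77045604e-04] [0.13087303 0.257236   0.28028587] 2.6667 324.7306274149134 [[ 0.998  0.063 -0.003 -0.362]
 [ 0.061 -0.946  0.317 -0.38 ]
 [ 0.017 -0.317 -0.948  0.224]
 [ 0.     0.     0.     1.   ]]
```

View pics/w1.png

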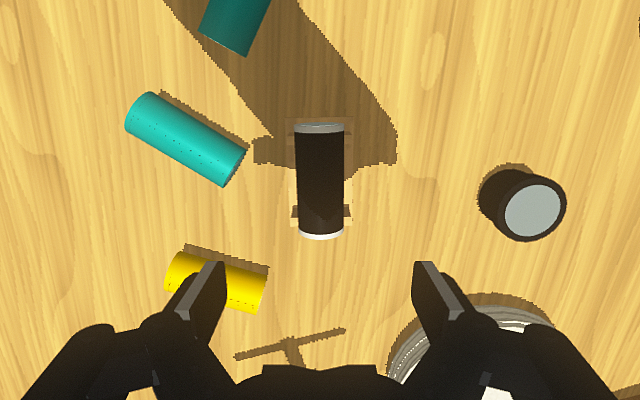

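The wrist picture shows the barrel at columns 295–344 and rows 122–238, with the jaw centred on about column 319. The turquoise and yellow decoys are well clear.

Run:
```python
from h import *
c=cam('wrist'); f=c['frame']; hsv=cv2.cvtColor(f,cv2.COLOR_RGB2HSV)
m=((hsv[:,:,2]<75)).astype(np.uint8)
L=[];Rr=[]
for v in range(140,225,5):
    xs=np.where(m[v,270:370])[0]+270
    L.append((v,xs.min()));Rr.append((v,xs.max()))
print(L[::4],Rr[::4])
mid=[]
for (v,l),(_,r) in zip(L,Rr):
    mid.append(onz(c,(l+r)/2,v,.043)[:2]) # bisector approx
    
mid=np.array(mid); k=np.polyfit(mid[:,1],mid[:,0],1); print('axis x at y=-.346:',np.polyval(k,-.346),'slope deg',np.degrees(np.arctan(-k[0])))
w=[np.linalg.norm(onz(c,l,v,.043)-onz(c,r,v,.043)) for (v,l),(_,r) in zip(L,Rr)]; print(np.round(w[::4],4))
o,_=ray(c,320,200);print('cam',o)
# along-axis luminance profile
print(f[110:135,319].mean(1).round(), f[215:248,321].mean(1).round())
```

```text
[(140, np.int64(293)), (160, np.int64(294)), (180, np.int64(295)), (200, np.int64(297)), (220, np.int64(297))] [(140, np.int64(341)), (160, np.int64(341)), (180, np.int64(341)), (200, np.int64(341)), (220, np.int64(341))]
axis x at y=-.346: 0.3855891024845048 slope deg 4.93952878258185
[0.0427 0.0426 0.0425 0.0415 0.0424]
cam [ 0.38094285 -0.26475033  0.33315197]
[ 91.  88.  88.  84.  88.  90.  88.  81. 103. 104. 102. 103. 104. 113.
 110. 104. 178. 119. 133. 137. 137. 137. 137. 150.  39.] [ 44.  43.  42.  57.  57.  53.  58.  55.  58.  57.  54.  55.  57.  51.
  58.  55.  57.  56.  48.  37. 255. 253. 249. 250. 255. 178. 174. 180.
 179. 178. 179. 178. 177.]
```

Run:
```python
from h import *
c=cam('wrist')
for v in (118,126,134,234.5,239.8): print(v,onz(c,320,v,.065),onz(c,320,v,.043)[1])
o=get_obs();print(o['position'])
```

```text
118 [ 0.38405021 -0.28552695  0.065     ] -0.28726061274834036
126 [ 0.38447835 -0.29185688  0.065     ] -0.2941086645372311
134 [ 0.38491286 -0.29828078  0.065     ] -0.30105838256605844
234.5 [ 0.39099511 -0.38816949  0.065     ] -0.39830474543043204
239.8 [ 0.39135257 -0.39345072  0.065     ] -0.4040182560889717
[ 0.38735648 -0.34495783  0.20315243]
```

```bash
python3 -m inch '[{"slide":[0,0.003,-0.02],"yaw":0.01},{"slide":[-0.0005,0.003,-0.055],"yaw":0.01},{"slide":[-0.0005,0.003,-0.09],"yaw":0.01},{"slide":[-0.0005,0.003,-0.12],"yaw":0.01},{"slide":[-0.0005,0.003,-0.145],"yaw":0.01},{"slide":[-0.0005,0.003,-0.158],"yaw":0.01},{"slide":[-0.0005,0.003,-0.164],"yaw":0.01},{"slide":[-0.0005,0.003,-0.164],"yaw":0.01}]' 0 40
python3 -m inch '[{"slide":[0,0,0],"yaw":0},{"slide":[0,0,0],"yaw":0},{"slide":[0,0,0],"yaw":0},{"slide":[0,0,0],"yaw":0},{"slide":[0,0,0],"yaw":0},{"slide":[0,0,0],"yaw":0},{"slide":[0,0,0],"yaw":0},{"slide":[0,0,0],"yaw":0},{"slide":[0,0,0],"yaw":0},{"slide":[0,0,0],"yaw":0}]' 255 40
```

```text
clock: 3.43
position: [0.3866, -0.3422, 0.0386]
ee_rot: [0.679, 0.734, 0.0, -0.0]
ft_force: [0.4, 0.0, 0.7]
grip_width: 1.0
grasp_force: 0.0
clock: 4.27
position: [0.3854, -0.3432, 0.0394]
ee_rot: [0.68, 0.733, 0.0, -0.0]
ft_force: [-6.5, 2.6, 11.5]
grip_width: 0.5
grasp_force: 39.3
```

```bash
python3 -m inch '[{"slide":[0,0,0.005],"yaw":0},{"slide":[0,0,0.02],"yaw":0},{"slide":[0,0,0.045],"yaw":0},{"slide":[0,0,0.075],"yaw":0},{"slide":[0,0,0.105],"yaw":0},{"slide":[0,0,0.13],"yaw":0},{"slide":[0,0,0.14],"yaw":0},{"slide":[0,0,0.14],"yaw":0},{"slide":[0,0,0.14],"yaw":0}]'
python3 - <<'E'
from h import *
c=cam('wrist','w2.png'); o=get_obs(); print(o['position'],o['ee_rot'],o['ft_force'],o['torque'],o['grip_width'],o['clock'])
E
```

```text
clock: 5.02
position: [0.3862, -0.3422, 0.1778]
ee_rot: [0.679, 0.734, 0.001, 0.0]
ft_force: [-0.1, 0.5, -2.4]
grip_width: 0.497
grasp_force: 41.2
[ 0.38578309 -0.34196794  0.17714756] [ 6.79509961e-01  7.33665964e-01  1.23289963e-04 -6.71287561e-04] [ 0.45436221  1.4515011  -2.15818358] [-0.00360836  0.0066532   0.01202695] 0.5009529228560416 5.0667
```

View pics/w2.png

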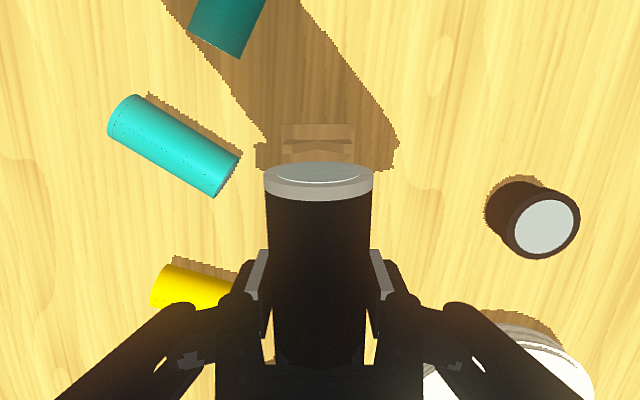

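The barrel is held level between the pads, with its near ring at about (319,180). Next I'll check the hold, then carry it to the near side of the mount.

```bash
python3 - <<'E'
from h import *
c=cam('wrist')
for z in (.195,.2,.205): print(z,onz(c,319,190,z),onz(c,319,200,z)[1])
zc=.182
for h in (-.006,0,.006):
  print(proj(c,[.3858-.05*.0767-.022,-.342+.05,.1772+.004+h]),proj(c,[.3858-.05*.0767+.022,-.342+.05,.1772+.004+h]))
E
python3 -m inch '[{"slide":[0.01,0.015,0],"yaw":-0.02},{"slide":[0.027,0.045,0],"yaw":-0.05},{"slide":[0.046,0.075,0],"yaw":-0.08},{"slide":[0.065,0.105,0],"yaw":-0.115},{"slide":[0.084,0.135,0],"yaw":-0.115},{"slide":[0.1,0.16,0],"yaw":-0.115},{"slide":[0.107,0.172,0],"yaw":-0.115},{"slide":[0.107,0.172,0],"yaw":-0.115},{"slide":[0.107,0.172,0],"yaw":-0.115}]'
python3 - <<'E'
from h import *
c=cam('wrist','w3.png'); o=get_obs(); print(o['position'],o['ee_rot'],o['clock'])
E
```

```text
0.195 [ 0.38213476 -0.29565761  0.195     ] -0.29949080841860554
0.2 [ 0.38201343 -0.29414169  0.2       ] -0.29780555691354604
0.205 [ 0.3818921  -0.29262578  0.205     ] -0.29612030540848655
[266.62822353 163.94550585] [371.39373284 171.77828541]
[264.34440855 167.17264242] [373.68920289 175.32038646]
[261.85125834 170.69627984] [376.1931724  179.18501443]
clock: 5.87
position: [0.4925, -0.1705, 0.1771]
ee_rot: [0.72, 0.694, -0.001, -0.001]
ft_force: [0.0, -1.6, -1.4]
grip_width: 0.499
grasp_force: 41.2
[ 0.49207482 -0.17153694  0.17737931] [ 7.21031909e-01  6.92901092e-01 -9.48178398e-04 -4.04184811e-04] 5.9167
```

View pics/w3.png

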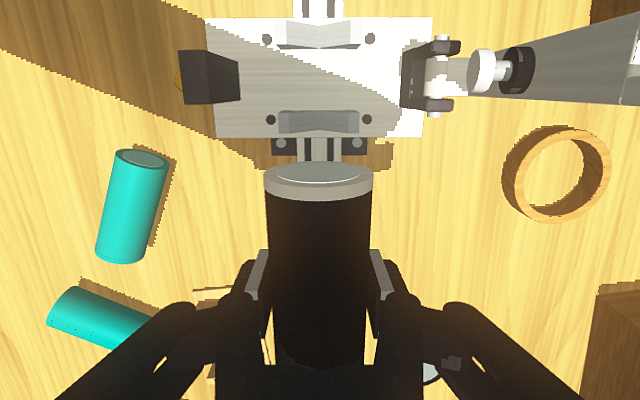

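The base-plate corners are at about (205,17), (432,17), (217,137) and (425,137). The near V-block lies at columns 277–358, rows 110–135, and the open clamp is clear on the right.

Run:
```python
from h import *
c=cam('wrist')
C=[onz(c,*p,.03)[:2] for p in [(205,17),(432,17),(425,137),(217,137)]]
print(np.round(C,4),'ctr',np.mean(C,0).round(4),[round(np.linalg.norm(C[i]-C[i-1]),3) for i in range(4)])
d=C[1]-C[0]+C[2]-C[3];print(np.degrees(np.arctan2(d[1],d[0])))
print('near block ends',onz(c,278,110,.064),onz(c,358,110,.064))
o=get_obs();print(o['position'])
```

```text
[[ 0.4101 -0.0335]
 [ 0.5839 -0.0405]
 [ 0.584  -0.132 ]
 [ 0.4069 -0.1249]] ctr [ 0.4962 -0.0827] [np.float64(0.092), np.float64(0.174), np.float64(0.092), np.float64(0.177)]
-2.2904595918172643
near block ends [ 0.46490946 -0.10312985  0.064     ] [ 0.52310465 -0.10545602  0.064     ]
[ 0.49196764 -0.17202204  0.17763859]
```

```bash
python3 -m inch '[{"slide":[0.001,0.02,0],"yaw":0},{"slide":[0.002,0.05,0],"yaw":0},{"slide":[0.003,0.075,0],"yaw":0},{"slide":[0.003,0.0895,-0.005],"yaw":0},{"slide":[0.003,0.0895,-0.025],"yaw":0},{"slide":[0.003,0.0895,-0.05],"yaw":0},{"slide":[0.003,0.0895,-0.075],"yaw":0},{"slide":[0.003,0.0895,-0.09],"yaw":0},{"slide":[0.003,0.0895,-0.096],"yaw":0},{"slide":[0.003,0.0895,-0.099],"yaw":0},{"slide":[0.003,0.0895,-0.099],"yaw":0},{"slide":[0.003,0.0895,-0.099],"yaw":0}]'
python3 -m inch '[{"slide":[0,0,-0.001],"yaw":0},{"slide":[0,0,-0.002],"yaw":0},{"slide":[0,0,-0.003],"yaw":0},{"slide":[0,0,-0.004],"yaw":0},{"slide":[0,0,-0.005],"yaw":0},{"slide":[0,0,-0.006],"yaw":0},{"slide":[0,0,-0.006],"yaw":0},{"slide":[0,0,-0.006],"yaw":0}]'
```

```text
clock: 6.97
position: [0.4962, -0.0818, 0.08]
ee_rot: [0.721, 0.693, 0.0, 0.0]
ft_force: [-0.5, 0.4, -2.6]
grip_width: 0.507
grasp_force: 41.5
clock: 7.63
position: [0.4961, -0.0812, 0.0733]
ee_rot: [0.721, 0.693, 0.0, 0.0]
ft_force: [-0.3, -0.8, -2.5]
grip_width: 0.5
grasp_force: 41.5
```

```bash
python3 -m inch '[{"slide":[0,0,-0.001],"yaw":0},{"slide":[0,0,-0.002],"yaw":0},{"slide":[0,0,-0.003],"yaw":0},{"slide":[0,0,-0.003],"yaw":0},{"slide":[0,0,-0.003],"yaw":0}]'
python3 -c "
from h import *
c=cam('wrist','w4.png');c=cam('top');f=c['frame'][:,:,::-1]
cv2.imwrite('pics/t4.png',cv2.resize(f[165:255,280:390],None,fx=6,fy=6,interpolation=cv2.INTER_CUBIC))"
```

```text
clock: 8.05
position: [0.496, -0.0812, 0.0705]
ee_rot: [0.721, 0.693, 0.0, -0.0]
ft_force: [-2.2, 0.9, 3.7]
grip_width: 0.501
grasp_force: 42.1
```

```bash
python3 -m inch '[{"slide":[-0.0005,0,0],"yaw":0},{"slide":[-0.001,0,0],"yaw":0},{"slide":[-0.001,0,-0.0005],"yaw":0},{"slide":[-0.001,0,-0.0005],"yaw":0},{"slide":[-0.001,0,-0.0005],"yaw":0}]'
```

```text
clock: 8.57
position: [0.4951, -0.0812, 0.0698]
ee_rot: [0.721, 0.693, 0.0, 0.0]
ft_force: [0.7, -0.1, -1.3]
grip_width: 0.499
grasp_force: 41.8
```

View pics/w4.png

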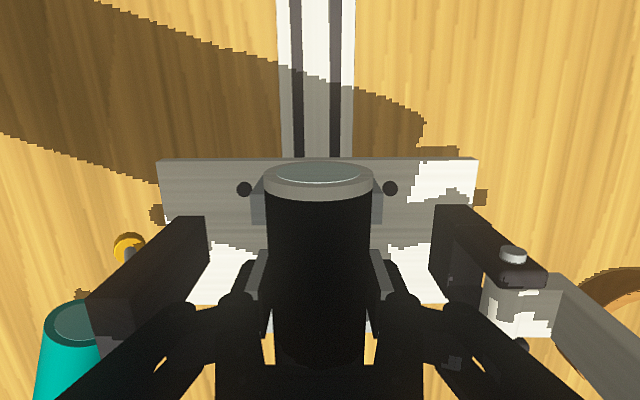

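The barrel lies between both V-blocks with its +y ring at about (319,180), just beyond the far block. Moving 1 mm in -x took the load off the far flank, so I'll keep lowering in small steps.

```bash
python3 -m inch '[{"slide":[0,0,-0.0005],"yaw":0},{"slide":[0,0,-0.001],"yaw":0},{"slide":[0,0,-0.001],"yaw":0},{"slide":[0,0,-0.001],"yaw":0}]'
python3 -m inch '[{"slide":[0,0,-0.0005],"yaw":0},{"slide":[0,0,-0.0005],"yaw":0},{"slide":[0,0,-0.0005],"yaw":0}]'
```

```text
clock: 8.9
position: [0.4952, -0.0812, 0.0696]
ee_rot: [0.721, 0.693, 0.0, -0.0]
ft_force: [-4.1, -0.3, 12.6]
grip_width: 0.502
grasp_force: 43.2
clock: 9.15
position: [0.4952, -0.0813, 0.0695]
ee_rot: [0.721, 0.693, 0.0, -0.0]
ft_force: [-7.1, 1.5, 20.0]
grip_width: 0.502
grasp_force: 44.0
```

```bash
python3 -m inch '[{"slide":[-0.0005,0,0.0005],"yaw":0},{"slide":[-0.0005,0,0.0008],"yaw":0},{"slide":[-0.0005,0,0.0008],"yaw":0}]'
python3 -m inch '[{"slide":[0,0,0],"yaw":0},{"slide":[0,0,0],"yaw":0},{"slide":[0,0,0],"yaw":0},{"slide":[0,0,0],"yaw":0},{"slide":[0,0,0],"yaw":0},{"slide":[0,0,0],"yaw":0}]' 75
```

```text
clock: 9.4
position: [0.4952, -0.0812, 0.0696]
ee_rot: [0.721, 0.693, 0.001, 0.0]
ft_force: [-0.1, 0.6, 6.6]
grip_width: 0.499
grasp_force: 42.3
clock: 9.9
position: [0.4944, -0.0812, 0.069]
ee_rot: [0.721, 0.693, -0.0, -0.0]
ft_force: [-0.1, -0.8, -0.2]
grip_width: 0.704
grasp_force: 0.0
```

```bash
python3 -m inch '[{"slide":[0,0,0.004],"yaw":0},{"slide":[0,0,0.012],"yaw":0},{"slide":[0,0,0.03],"yaw":0},{"slide":[0,0,0.06],"yaw":0},{"slide":[0,0,0.1],"yaw":0},{"slide":[0,0,0.14],"yaw":0},{"slide":[0,0,0.18],"yaw":0},{"slide":[0,0,0.215],"yaw":0},{"slide":[0,0,0.231],"yaw":0},{"slide":[0,0,0.231],"yaw":0},{"slide":[0,0,0.231],"yaw":0}]'
python3 - <<'E'
from h import *
c=cam('wrist','w5.png'); o=get_obs(); print(o['position'],o['ft_force'],o['clock'])
E
```

```text
clock: 10.82
position: [0.4948, -0.0815, 0.301]
ee_rot: [0.721, 0.693, 0.001, 0.0]
ft_force: [-0.6, 1.3, -1.2]
grip_width: 0.711
grasp_force: 0.0
[ 0.49424781 -0.0813307   0.29988846] [-0.9958808   0.32295515 -1.34495636] 10.8667
```

View pics/w5.png

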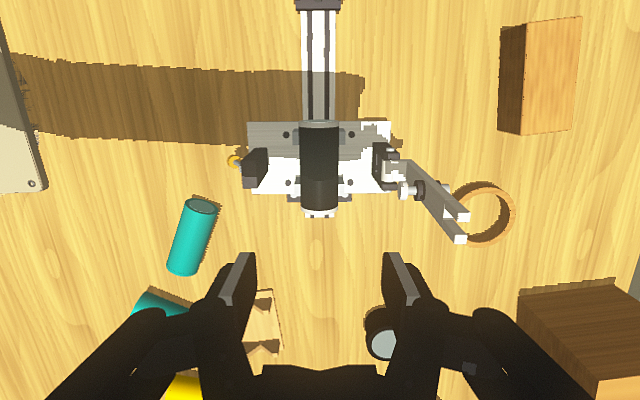

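The barrel lies in both V's at columns 300–340, rows 121–212. The clamp's two fork tips are at about (461,239) and (467,216), which I'll use for its angle.

Run:
```python
from h import *
c=cam('wrist'); f=c['frame']
O=np.array([.495,-.083]); a=np.radians(-2.2); R=np.array([[np.cos(a),np.sin(a)],[-np.sin(a),np.cos(a)]])
loc=lambda p:R@(np.array(p[:2])-O)
print('col320',f[112:135,320].mean(1).round(),f[198:225,320].mean(1).round())
for v in (118,121,124,206,209,212,216): print(v,(loc(onz(c,320,v,.095))*1e3).round(1))
for p in ((461,239),(467,216)): print('tip',(loc(onz(c,*p,.247))*1e3).round(1))
for th in (1.4,1.5,1.6,1.7): print(th,75-156*np.cos(th)+21*np.sin(th),92+156*np.sin(th)+21*np.cos(th))
hsv=cv2.cvtColor(f,cv2.COLOR_RGB2HSV)
for v in (140,160,180):
    xs=np.where(hsv[v,290:352,2]<75)[0]+290; print(v,xs.min(),xs.max(),(loc(onz(c,(xs.min()+xs.max())/2,v,.073))*1e3).round(1))
```

```text
col320 [151. 154. 151. 152. 148. 151. 155. 142. 122. 119. 155. 151. 150. 151.
 153. 167.  56.  47.  48.  50.  50.  53.  52.] [ 85.  86.  84.  83.  82.  84.  82.  80.  82.  84.  81.  80.  32. 255.
 255. 254. 253. 254. 255. 254. 185. 186. 186. 186. 187. 185. 184.]
118 [ 0.6 56.1]
121 [ 0.6 53.1]
124 [ 0.6 50.2]
206 [  0.6 -38.1]
209 [  0.6 -41.7]
212 [  0.6 -45.2]
216 [  0.6 -49.9]
tip [88.2 -5.6]
tip [89.7  9.9]
1.4 69.17957003732006 249.29946787910484
1.5 84.91239125852348 249.09469914525425
1.6 100.54617114287265 247.32029210614772
1.7 115.92470212960369 243.99397605037908
140 300 339 [ 0.2 30.8]
160 301 338 [0.2 8.6]
180 302 338 [  0.7 -14.6]
```

```bash
python3 -m inch '[{"slide":[0.015,-0.001,0],"yaw":0},{"slide":[0.045,-0.002,0],"yaw":0},{"slide":[0.08,-0.004,0],"yaw":0},{"slide":[0.115,-0.005,0],"yaw":0},{"slide":[0.135,-0.006,0],"yaw":0},{"slide":[0.14,-0.006,0],"yaw":0},{"slide":[0.14,-0.006,0],"yaw":0},{"slide":[0.14,-0.006,0],"yaw":0},{"slide":[0.14,-0.006,-0.01],"yaw":0},{"slide":[0.14,-0.006,-0.03],"yaw":0},{"slide":[0.14,-0.006,-0.055],"yaw":0},{"slide":[0.14,-0.006,-0.068],"yaw":0},{"slide":[0.14,-0.006,-0.072],"yaw":0},{"slide":[0.14,-0.006,-0.072],"yaw":0}]' 255 30
python3 - <<'E'
from h import *
c=cam('wrist','w6.png'); o=get_obs(); print(o['position'],o['ft_force'],o['clock'])
E
```

```text
clock: 12.08
position: [0.6337, -0.0868, 0.2275]
ee_rot: [0.721, 0.693, -0.0, -0.001]
ft_force: [0.5, -0.2, -0.1]
grip_width: 0.002
grasp_force: 0.0
[ 0.63431792 -0.08712952  0.2286841 ] [0.73667863 0.99653933 0.47243501] 12.1333
```

View pics/w6.png

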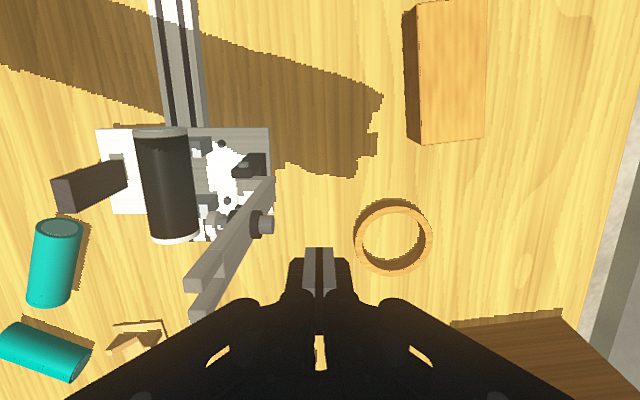

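The closed fingers are at about (318,265), clear on the outer (+x) side of the arm, whose fork is at about (200,290) with the stub at (262,223). Next I'll swing the arm over on an arc about the hinge.

```bash
python3 -m inch '[{"slide":[-0.015,0.001,0],"yaw":0},{"slide":[-0.032,0.001,0],"yaw":0},{"slide":[-0.047,0.002,0.001],"yaw":0},{"slide":[-0.06,0.002,0.001],"yaw":0},{"slide":[-0.072,0.003,0],"yaw":0},{"slide":[-0.0845,0.003,-0.003],"yaw":0},{"slide":[-0.0965,0.004,-0.007],"yaw":0},{"slide":[-0.108,0.004,-0.0125],"yaw":0},{"slide":[-0.119,0.0045,-0.019],"yaw":0},{"slide":[-0.129,0.005,-0.026],"yaw":0},{"slide":[-0.139,0.005,-0.034],"yaw":0},{"slide":[-0.147,0.0055,-0.0435],"yaw":0},{"slide":[-0.155,0.006,-0.054],"yaw":0},{"slide":[-0.1615,0.006,-0.0645],"yaw":0},{"slide":[-0.1615,0.006,-0.0645],"yaw":0}]'
python3 - <<'E'
from h import *
c=cam('wrist','w7.png'); o=get_obs(); print(o['position'],o['ft_force'],o['clock'])
E
```

```text
clock: 13.38
position: [0.472, -0.0815, 0.1633]
ee_rot: [0.721, 0.693, 0.0, -0.001]
ft_force: [-0.8, -0.1, -0.9]
grip_width: -0.001
grasp_force: 0.0
[ 0.47295419 -0.08144831  0.16422195] [0.70625002 0.55356437 0.04894304] 13.4333
```

View pics/w7.png

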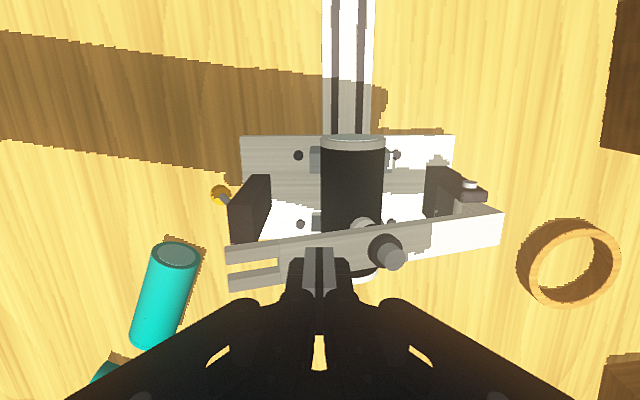

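The arm is over the barrel at about 0.3 rad. The closed fingertips, at (318,255), rest on its flat between the fork (260,265) and the stub (388,252).

```bash
python3 -m inch '[{"slide":[-0.003,0,-0.006],"yaw":0},{"slide":[-0.0055,0,-0.0115],"yaw":0},{"slide":[-0.008,0.0005,-0.0175],"yaw":0},{"slide":[-0.01,0.0005,-0.0225],"yaw":0},{"slide":[-0.011,0.0005,-0.026],"yaw":0},{"slide":[-0.011,0.0005,-0.026],"yaw":0}]'
python3 -m inch '[{"slide":[-0.001,0,-0.002],"yaw":0},{"slide":[-0.001,0,-0.004],"yaw":0},{"slide":[-0.002,0,-0.006],"yaw":0},{"slide":[-0.002,0,-0.0075],"yaw":0},{"slide":[-0.002,0,-0.0075],"yaw":0},{"slide":[-0.002,0,-0.0075],"yaw":0}]'
```

```text
clock: 13.93
position: [0.4614, -0.0807, 0.1369]
ee_rot: [0.721, 0.693, -0.0, -0.0]
ft_force: [-0.3, 0.5, -0.7]
grip_width: -0.001
grasp_force: 0.0
clock: 14.43
position: [0.4601, -0.0808, 0.1303]
ee_rot: [0.721, 0.693, 0.0, -0.0]
ft_force: [-2.6, -0.2, 6.6]
grip_width: 0.001
grasp_force: 3.0
```

```bash
python3 -m inch '[{"slide":[0,0,-0.001],"yaw":0},{"slide":[0,0,-0.002],"yaw":0},{"slide":[0,0,-0.002],"yaw":0},{"slide":[0,0,-0.002],"yaw":0}]'
python3 -m inch '[{"slide":[0,0,-0.0005],"yaw":0},{"slide":[0,0,-0.001],"yaw":0},{"slide":[0,0,-0.001],"yaw":0}]'
```

```text
clock: 14.77
position: [0.4598, -0.0808, 0.1283]
ee_rot: [0.721, 0.693, -0.0, -0.0]
ft_force: [-5.3, -0.4, 9.6]
grip_width: -0.001
grasp_force: 4.5
clock: 15.02
position: [0.4598, -0.0808, 0.128]
ee_rot: [0.721, 0.693, -0.0, -0.001]
ft_force: [-10.7, 0.9, 21.5]
grip_width: -0.005
grasp_force: 10.8
```

```bash
python3 -m inch '[{"slide":[-0.0005,0,0],"yaw":0},{"slide":[-0.001,0,-0.0002],"yaw":0},{"slide":[-0.001,0,-0.0002],"yaw":0},{"slide":[-0.001,0,-0.0002],"yaw":0}]'
python3 - <<'E'
from h import *
c=cam('wrist','w8.png'); o=get_obs(); print(o['position'],o['ft_force'],o['clock'])
s=cam('scene');f=s['frame'][:,:,::-1]
cv2.imwrite('pics/both8.png',np.vstack([cv2.resize(c['frame'][100:320,180:560,::-1],(600,330)),cv2.resize(f[150:240,240:420],(500,250),interpolation=cv2.INTER_CUBIC).copy() if 0 else cv2.resize(f[150:240,230:420],(600,270),interpolation=cv2.INTER_CUBIC)]))
E
```

```text
clock: 15.35
position: [0.4597, -0.0808, 0.1281]
ee_rot: [0.721, 0.693, 0.001, 0.0]
ft_force: [-5.4, 0.7, 18.5]
grip_width: 0.0
grasp_force: 9.3
[ 0.45970181 -0.08076198  0.12804593] [-5.35477318  1.5067458  19.96813322] 15.4
```

View pics/both8.png

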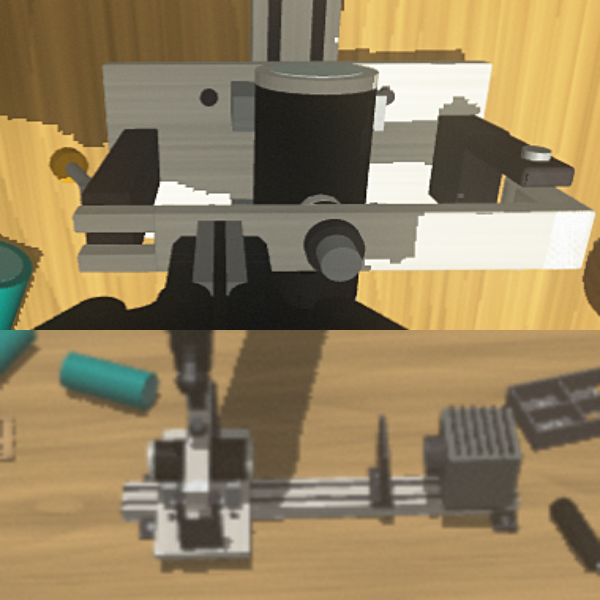

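The arm lies level on the latch post. The fingertips are on the flat beside the stub, not touching the barrel, and both ends of the barrel look undisturbed. I'll add a little more push and check that it's against the hard stop.

```bash
python3 -m inch '[{"slide":[-0.0003,0,-0.0004],"yaw":0},{"slide":[-0.0003,0,-0.0004],"yaw":0},{"slide":[-0.0003,0,-0.0004],"yaw":0},{"slide":[-0.0003,0,-0.0004],"yaw":0},{"slide":[-0.0003,0,-0.0004],"yaw":0},{"slide":[-0.0003,0,-0.0004],"yaw":0}]'
```

```text
clock: 15.95
position: [0.4597, -0.0808, 0.128]
ee_rot: [0.721, 0.693, 0.001, 0.0]
ft_force: [-6.6, 0.8, 23.6]
grip_width: -0.002
grasp_force: 11.2
```

The force rose to 24 N with no further travel, so the arm is on its stop with steady push.

```bash
python3 -c "
from workcell import *
print(hand_in())"
```

```text
the job is handed in; nothing more can be done
None
```

The barrel is seated and centred in both V-blocks, to about a millimetre by the wrist camera. The clamp arm is down on its latch post, and the closed fingers are holding it there at about 24 N, clear of the barrel. I handed the job in at 16 s.

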